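# Hold a bisque butter-dish cover over the air bar to be dusted

## Task

Dust the inside of the unglazed butter-dish cover on the blow-off stand: first set the air line's ball valve half open (lever at 45 degrees to the pipe). Then pick up the cover, lift it until its rim is higher than the dust guard, carry it over to the air bar without bumping it into the stand, and lower it and hold it mouth down and level with its open rim about 2 cm above the top of the air bar, centred over the bar, long side along it and touching nothing but your gripper. Finish while still holding it there, with the valve left half open and the other things left where they are.

Things in the scene. Friction and masses are not known exactly. Their poses are not given: they have to be found in the camera images.
- cover_center (a point): Centre of the rectangular butter-dish cover, cream unglazed ceramic, 0.25-0.45 kg, mouth down on the table: 130 (x) by 80 (y) by 76 mm tall; point 38 mm above the open rim. Lower 42 mm: hollow box, walls 6 mm. On its top, in the middle, an upright grip bar 50 (x) by 16 (y) by 34 mm tall, to be pinched across its width from above. Half a turn about z changes nothing.
- nozzle_top (a point): Centre of the top face of the air bar of the fixed blow-off stand, 100 mm above the table: a steel bar 110 mm long (x axis) by 24 (y) by 26 mm thick on a riser in the middle of a 230 by 230 mm tray with a 30 mm rim. z is up. From the riser a pipe of 20 mm runs low, 35 mm above the table, along -y to the ball valve and ends 295 mm from the riser.
- guard_top (a point): Middle of the top edge of the upright dust guard, a metal sheet 230 mm wide along x (edge bead 12 mm thick), 150 mm above the table. It closes the tray's -y side, 115 mm from the air bar's centre, between the air bar and the valve. Part of the stand, same axes as nozzle_top.
- valve_stem (a point): Axis of the ball valve's vertical stem, 70 mm above the table, just under the lever; 250 mm from the air bar's centre along -y. Part of the stand, same axes as nozzle_top.
- valve (a joint): Angle of the ball valve's lever, rad. 0 = shut: lever square to the pipe, pointing from the stem along -x of the nozzle_top axes. It turns counter-clockwise seen from above to 1.571 = fully open: lever pointing along -y, in line with the pipe. Half open is 0.785. Friction of about 0.12 N m keeps it where it is left.
- valve_handle (a point): Middle of the top edge of the black handle on the valve lever, 60 mm out from the stem axis, 115 mm above the table. The handle is an upright bar 62 mm long (28 to 90 mm from the stem axis), 12 mm wide, 34 mm tall (81 to 115 mm above the table), on a steel strap 20 mm wide and 6 mm thick. Its -x axis points outwards along the lever.
- round_lid: Round unglazed pot lid with a knob, 96 mm across, 50 mm tall; leave alone. Origin under its centre.
- bowl: Small round unglazed bowl, 96 mm across, 50 mm tall; leave alone. Origin under its centre.
- prop_short: Upright white kiln prop (tube), 40 mm across, 65 mm tall; leave alone. Origin under its centre.
- prop_tall: Upright white kiln prop (tube), 40 mm across, 100 mm tall; leave alone. Origin under its centre.
- brush: Brush lying on the table; leave alone. Origin under its middle.
- mug: Unglazed mug, 80 mm across, 85 mm tall; leave alone. Origin under its centre.
Things that resemble listed ones, but are neither listed nor needed, are in the scene too. Leave any blue look-alike of the part that bears cover_center alone.

How it is judged (in metres and radians):
On the way, in this order (a step that is already met when the one before it is completed fails the run):
1. the valve is set half open while the cover still stands in its place (value of joint valve between 0.635 and 0.935 rad and distance of cover_center from where it was at the start of the episode below 0.03 m), for 0.3 s.
2. the cover is lifted in the gripper until its rim is as high as the top of the dust guard (height (world z) of cover_center above 0.186 m and contact force between cover and the fingers above 0.5 N), for 0.1 s.
At the end, for the whole second after the job is handed in: Gripper holds the cover still, level (7 deg), mouth down, rim 8-34 mm above the air bar's top, centred within 15 mm, long side along the bar within 8.5 deg, not touching the stand; valve at 45 deg within 8.5 deg; other loose things within 40 mm of their places (value of joint valve between 0.635 and 0.935 rad and horizontal distance between cover_center and nozzle_top below 0.015 m and z of cover_center in the frame of nozzle_top between 0.046 and 0.072 m and angle between the x axis of cover_center and the x axis of nozzle_top, either way round below 0.15 rad and angle between cover_center's own z axis and vertical below 0.12 rad and contact force between cover and the fingers above 0.5 N and contact force between cover and stand below 0.05 N and linear speed of cover below 0.02 m/s and distance of each of round_lid, bowl, prop_short, prop_tall, brush, mug from where it was at the start of the episode below 0.04 m); the arm keeps its last pose, push and grip.
It fails at once if the cover is bumped into the stand (over 6 N) (contact force between cover and stand above 6 N).
It fails at once if another loose thing is pushed away or knocked over (moved over 40 mm) (distance of any of round_lid, bowl, prop_short, prop_tall, brush, mug from where it was at the start of the episode above 0.04 m).
It also fails if it takes over 61 s, if anything falls off the work surface, if the arm or the gripper's body presses on something with over 40 N, if the wrist force passes 120 N, or if a joint passes its speed limit or range.

## Robot

A 6-joint arm with a two-finger parallel gripper is mounted at the origin on the work surface. World frame = base frame: x ahead of the robot, y to its left, z up, the work surface at z = 0. Lengths are in m, angles in degrees, forces in N, time in s.
With the tool pointing down it reaches from about 0.275 to 0.875 m from the base axis. Payload 12.5 kg.
Tool frame: the origin (TCP) lies at the centre of the arm's flange, where the gripper is bolted on; the fingertips stand 173 mm ahead of it and the grasp point (between the pads) lies 155 mm ahead of it; z points along the fingers, y is the line along which they close (so a half turn about z gives the same grasp; the last joint's range is limited). The gripper opens to 85 mm and grips with 20 to 120 N. Pads are 22 mm wide; open, the fingers measure 114 mm over their backs; the gripper's body (76 mm by 85 mm) begins 54 mm behind the grasp point. The pads swing forward as they close: fully open they stand 13 mm farther back than shut.
Start: joints at [68.262, 20.094, 94.641, -0, 65.266, -4.847], TCP at [0.16, 0.526, 0.405] pointing down, gripper open.
Joint ranges: [-157.81, 157.81], [-45, 120.19], [0.68, 151.7], [-89.99, 269.99], [4.06, 180], [-164.3, 164.3]. Speed limits (degrees/s): [127.2, 127.2, 159.86, 180, 180, 180].

## Interface

Orientations are given as [roll, pitch, yaw] about the fixed x, y, z axes, in that order (R = Rz(yaw) Ry(pitch) Rx(roll)).
In Python, from plant import manip, vision, job, nets gives the robot as it stands.
- The arm moves only by the tool arm_command, never from a script. Its arguments are lists of equal length, an entry for each row: "xyz": the shift along the tool's x, y, z in units of 50 mm (1.0 is 50 mm), a list of three; "spin": the turn about the tool's z in units of 5 degrees (1.0 is 5 degrees). A call has 1 to 12 rows; each row shifts and turns the commanded pose from where the row before left it, along the tool's axes as they then stand; what a row does not reach is not made up. A row lasts 1/10 s, in which the tool goes at most 50 mm and 8.59 degrees, less where a joint would pass 70% of its speed; a pose out of reach is approached as far as the arm can. A call is refused whole if a number of a shift passes 1 or a number of a turn 1, either way. A call with a gripper value outside its range is refused whole. "gripper" is the opening in per cent of the stroke, from 0 (shut) to 100 (fully open), set as the call begins (left out, the last holds). The fingers move at their own pace and stop on an object; "squeeze" is the grip in N (left out, the last holds). Time passes only in rows, so rows that do not move let the fingers close. It gives the time, the measured TCP pose, the force, the opening and the grip force at its end, in the units of the state.
- manip.read_state(): the state, without advancing time (a new reading comes with each control period).
- vision.snapshot(name): name is "side" or "top"; returns a dict with "image" (384x512x3 uint8, blue, green, red), "range_z" (384x512 float32, m along the optical axis (not along the pixel's ray), 0 where there is no reading), "K" (3x3 intrinsics, pixels), "origin" and "attitude" of the camera in the world. Camera axes: x right, y down, z forward; pixel columns grow to the right and rows downward; lengths in m; the calibration is good to about 2 mm. A picture is of the moment at which its call begins.
- job.finish_job(): hands the job in; it is judged then, once.
Trained networks look in the newest picture that a camera, given by its name, has taken for a name from the list of things; names that differ only in an ending like _2 or _b are one class to them, and where a whole thing is asked for, a point or a joint stands for the part that bears it (a point fixed in the world has none). Each returns a list of dicts, best first, with "conf" (0 to 1); they miss things now and then, are a little off and sometimes report something else, mostly with a low value. They report only what shows in the picture. A call takes as long as a camera call. They do not tell look-alikes from the thing itself.
- nets.spot_in(name, camera): "rect" ([centre column, centre row, width, height] in pixels, round what is visible of it).
- nets.trace(name, camera): "region" (384x512 bool, what is visible of it) and "rect" ([centre column, centre row, width, height] in pixels, round what is visible of it).
The state is a dict: "clock": time; "joint_pos": joint angles; "joint_velocities": joint speeds; "joint_torque": joint torques, N m; "eef_pos": TCP position; "tcp_rot": TCP orientation; "wrist_force": force on the tool from outside, world axes, zero at the start; "wrist_torque": the same for the moment, N m; "opening": opening from 0.0 (shut) to 1.0 (fully open); "gripper_force": force on a finger pad.
Only numpy, scipy, OpenCV 4.12 (cv2) and the standard library are available. Lean on these libraries where they do the work, as an engineer would, in place of code of your own. Each camera call takes 0.05 s, during which the arm holds its last target. There are 200 camera calls.

## Working session

There is one attempt and no reset: what is moved stays moved. The work goes in short steps, Python scripts to look and compute and a tool call to move; the robot and the scene stay as the last step left them, time stands still between calls to the robot, and variables do not carry over. Pictures are saved under pics/ and viewed, at most 10 in all, crops included, and the job is handed in when it is done.

Besides the shell and the picture viewer there is one more tool, called after "Emit:" by a JSON object that holds its "name" and its "arguments". arm_command: Moves the arm, as the interface text tells. Its arguments: {"type":"object","properties":{"xyz":{"type":"array"},"spin":{"type":"array"},"gripper":{"type":"number"},"squeeze":{"type":"number"}},"required":["xyz","spin"]}

```bash
mkdir -p pics; cat > h.py <<'E'
import numpy as np, cv2
from plant import manip, vision, job, nets
def R(c):
    a=np.array(c["attitude"],float)
    if a.shape==(3,3): return a
    from scipy.spatial.transform import Rotation as Ro
    return Ro.from_euler("xyz",a,degrees=True).as_matrix() if a.size==3 else None
def cloud(c):
    z=c["range_z"]; K=np.array(c["K"]); v,u=np.mgrid[:z.shape[0],:z.shape[1]]
    p=np.stack([(u-K[0,2])/K[0,0]*z,(v-K[1,2])/K[1,1]*z,z],-1)
    w=p@R(c).T+np.array(c["origin"]); w[z<=0]=np.nan
    return w
E
cat > a.py <<'E'
from h import *
ims=[]
for n in ["top","side"]:
    c=vision.snapshot(n); print(n,c["origin"],c["attitude"],np.array(c["K"]).tolist())
    ims.append(c["image"]); w=cloud(c); np.save(n+".npy",w); cv2.imwrite(n+".png",c["image"])
    cv2.imwrite("pics/%s0.png"%n,cv2.resize(c["image"],(800,600)))
    for t in ["cover_center","nozzle_top","valve","valve_handle","guard_top","round_lid","bowl","prop_short","prop_tall","brush","mug"]:
        for d in nets.trace(t,n)[:3]:
            q=w[d["region"]]; print(t,round(d["conf"],2),np.round(d["rect"]),np.round(np.nanmedian(q,0),3),"zmax",np.round(np.nanpercentile(q[:,2],98),3))
s=manip.read_state(); print(s)
E
python3 a.py
```

```text
top [ 0.33782368 -0.05589302  1.35005529] [-170.39493799   -0.92880448  -89.28905387] [[475.8774163423803, 0.0, 256.3556882808948], [0.0, 475.8774163423803, 197.29188751216026], [0.0, 0.0, 1.0]]
cover_center 0.94 [372. 206.  51.  49.] [ 0.54  -0.392  0.042] zmax 0.077
cover_center 0.89 [380. 146.  52.  34.] [ 0.721 -0.427  0.042] zmax 0.077
cover_center 0.65 [314. 291.  40.  55.] [ 0.307 -0.227  0.042] zmax 0.078
nozzle_top 0.89 [153. 189. 163. 100.] [0.564 0.28  0.009] zmax 0.151
valve 0.71 [206. 222.  17.  36.] [0.487 0.058 0.084] zmax 0.119
valve_handle 0.84 [209. 222.  15.  38.] [0.485 0.058 0.084] zmax 0.119
guard_top 0.75 [156. 191. 164.  97.] [0.563 0.28  0.009] zmax 0.151
bowl 0.92 [307. 170.  35.  31.] [ 0.646 -0.218  0.022] zmax 0.053
prop_short 0.36 [155. 190. 160.  98.] [0.565 0.281 0.009] zmax 0.151
prop_tall 0.58 [277. 118.  15.  21.] [ 0.776 -0.125  0.08 ] zmax 0.104
brush 0.75 [380. 273.  68.  52.] [ 0.363 -0.41   0.018] zmax 0.024
brush 0.48 [230. 257.  17.  12.] [ 0.397 -0.01   0.064] zmax 0.07
mug 0.57 [231. 131.  30.  44.] [0.769 0.009 0.035] zmax 0.088
side [ 0.5
[... 1293 characters left out ...]
0.084
{'clock': 1.2, 'joint_pos': array([ 6.82625835e+01,  2.00928115e+01,  9.46392541e+01,  1.05115124e-03,
        6.52649575e+01, -4.84831858e+00]), 'joint_velocities': array([ 0.03127662,  0.01420583, -0.00347233,  0.04500947, -0.09574816,
        0.08200436]), 'joint_torque': array([-1.13747931e-04, -5.06031775e+01, -2.91648334e+01, -1.33396297e-04,
        5.93707227e-04, -7.86035855e-06]), 'eef_pos': array([0.15976894, 0.52627954, 0.4047101 ]), 'tcp_rot': array([ 1.79996953e+02, -6.99713667e-04,  1.63110462e+02]), 'wrist_force': array([0.53298469, 0.52894257, 0.35507706]), 'wrist_torque': array([0.02216731, 0.04057212, 0.01374572]), 'gripper_force': 0.0, 'opening': 1.0012775391028297}
```

View top.

View pics/top0.png

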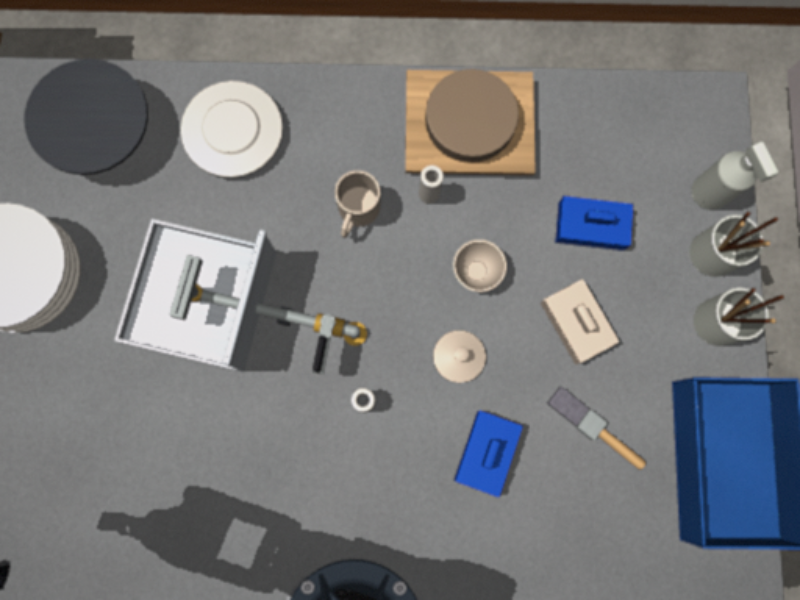

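View pics/side0.png

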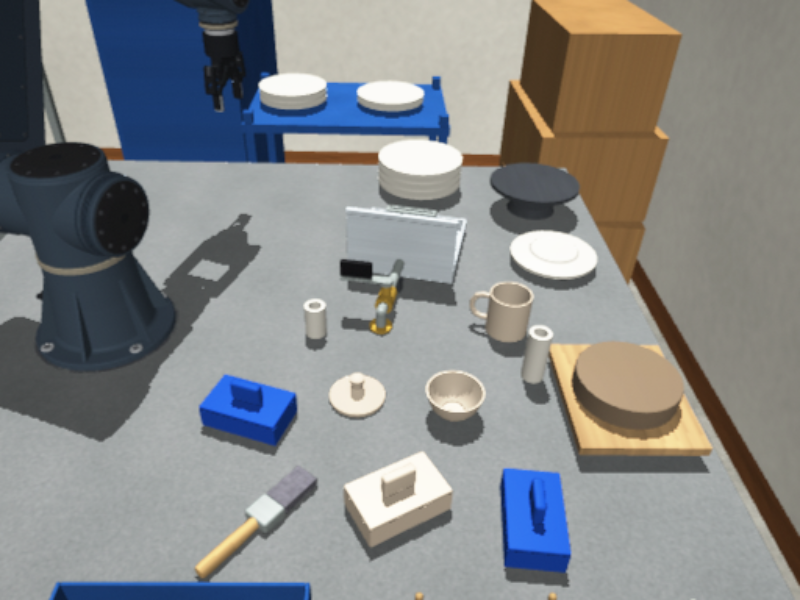

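```bash
cat > b.py <<'E'
from h import *
w=np.load("top.npy"); 
def sel(x0,x1,y0,y1,z0,z1):
    p=w[(w[...,0]>x0)&(w[...,0]<x1)&(w[...,1]>y0)&(w[...,1]<y1)&(w[...,2]>z0)&(w[...,2]<z1)]; return p
def rect(n,p):
    r=cv2.minAreaRect((p[:,:2]*1000).astype(np.float32)); m=cv2.boxPoints(r)
    e=m[1]-m[0]; f=m[2]-m[1]; L=e if np.hypot(*e)>np.hypot(*f) else f
    print(n,len(p),"c",np.round(r[0],1),"size",np.round(r[1],1),"long dir",round(np.degrees(np.arctan2(L[1],L[0]))%180,1),"zmed",np.round(np.median(p[:,2]),4))
rect("cover",sel(.45,.64,-.5,-.29,.03,.09))
rect("coverdeck",sel(.45,.64,-.5,-.29,.037,.05))
rect("grip",sel(.45,.64,-.5,-.29,.068,.085))
rect("bar",sel(.45,.7,.2,.4,.09,.11))
rect("guard",sel(.4,.75,.1,.3,.14,.16))
rect("handle",sel(.38,.52,0.0,.12,.108,.125))
rect("stem",sel(.49,.56,0.0,.1,.055,.09))
rect("tray",sel(.35,.75,.15,.47,.02,.035))
for n,x0,x1,y0,y1,z0,z1 in [("short",.35,.45,-.07,.05,.055,.075),("tall",.72,.83,-.17,-.07,.09,.11),("bowl",.58,.71,-.3,-.15,.04,.06),("lid",.4,.55,-.29,-.1,.01,.06),("mug",.68,.85,-.08,.08,.07,.1)]: rect(n,sel(x0,x1,y0,y1,z0,z1))
im=cv2.imread("top.png"); cv2.imwrite("pics/crop1.png",cv2.resize(im[160:250,330:430],(800,600)))
E
python3 b.py
```

```text
cover 1352 c [ 543.1 -397.3] size [130.3  82.7] long dir 28.6 zmed 0.0425
coverdeck 1149 c [ 543.1 -397.6] size [129.9  82.2] long dir 28.6 zmed 0.0422
grip 111 c [ 543.2 -397.1] size [48.7 16.3] long dir 29.9 zmed 0.0754
bar 426 c [532.8 272.7] size [206.4  84.3] long dir 24.9 zmed 0.1
guard 452 c [557.4 184.2] size [ 13.6 228.6] long dir 167.6 zmed 0.1496
handle 114 c [470.7  62. ] size [12.5 61.6] long dir 170.6 zmed 0.1141
stem 125 c [521.4  55.3] size [49.2 38.3] long dir 45.9 zmed 0.0812
tray 627 c [580.2 281.9] size [262.9 230.8] long dir 77.2 zmed 0.0294
short 111 c [395.1 -10.7] size [37.4 37.6] long dir 91.1 zmed 0.0646
tall 121 c [ 786.8 -125.2] size [37.2 39.9] long dir 156.3 zmed 0.0994
bowl 239 c [ 638.1 -213.8] size [93.1 93.1] long dir 0.5 zmed 0.0484
lid 726 c [ 479.2 -182.1] size [90.9 90.6] long dir 23.9 zmed 0.0162
mug 225 c [755.4  12.6] size [79.  92.6] long dir 126.0 zmed 0.0828
```

View pics/crop1.png

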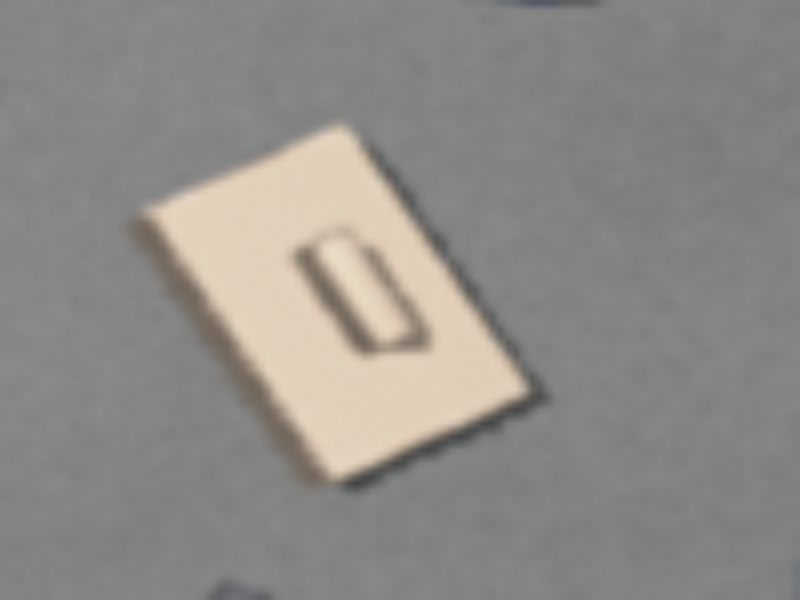

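The crop shows the cream cover with its grip bar in the middle. The look-alikes are the two blue covers, at about (490,453) and (595,222) in the top view. I choose the cream one at (582,320).

```bash
cat > go.py <<'E'
import sys; from h import *
s=manip.read_state(); p=s["eef_pos"]; yaw=s["tcp_rot"][2]
t=np.array(list(map(float,sys.argv[1:4]))); ty=float(sys.argv[4]); n=int(sys.argv[5])
def units(y):
    a=np.radians(y); d=t-p; return np.array([d[0]*np.cos(a)+d[1]*np.sin(a), d[0]*np.sin(a)-d[1]*np.cos(a), -d[2]])/.05
print("clock",s["clock"],"p",p.round(4),"rot",s["tcp_rot"].round(1),"j",s["joint_pos"].round(1))
print("at current yaw: total",units(yaw).round(3),"per row",(units(yaw)/n).round(3)," after turn: total",units(ty).round(3),"per row",(units(ty)/n).round(3))
print("spin units total (5deg)",round(-((ty-yaw+180)%360-180)/5,2))
E
python3 go.py .4707 .062 .36 170.5 12
python3 - <<'E'
exec(open('b.py').read().split('rect("cover"')[0])
a=np.radians(-12.4);X=np.array([np.cos(a),np.sin(a)]);Y=np.array([-np.sin(a),np.cos(a)])
g=np.array([.5821,.2965]); q=w[...,:2]-g; m=(abs(q@X)<.09)&(abs(q@Y)<.04)&(w[...,2]>.09)&(w[...,2]<.115)
rect("bar",w[m])
E
```

```text
clock 1.2 p [0.1598 0.5263 0.4047] rot [180.   -0.  163.1] j [68.3 20.1 94.6  0.  65.3 -4.8]
at current yaw: total [-8.648 -7.078  0.894] per row [-0.721 -0.59   0.075]  after turn: total [-7.666 -8.132  0.894] per row [-0.639 -0.678  0.075]
spin units total (5deg) -1.48
bar 407 c [582.9 295.6] size [ 25.3 110.4] long dir 167.2 zmed 0.1
```

Emit:
{"name": "arm_command", "arguments": {"xyz": [[-0.72,-0.59,0.075],[-0.72,-0.59,0.075],[-0.72,-0.59,0.075],[-0.72,-0.59,0.075],[-0.72,-0.59,0.075],[-0.72,-0.59,0.075],[-0.72,-0.59,0.075],[-0.72,-0.59,0.075],[-0.72,-0.59,0.075],[-0.72,-0.59,0.075],[-0.72,-0.59,0.075],[-0.72,-0.59,0.075]], "spin": [0,0,0,0,0,0,0,0,0,0,0,0], "gripper": 60, "squeeze": 30}}

```text
clock: 2.4
eef_pos: [0.4711, 0.0601, 0.3598]
tcp_rot: [180.0, 0.0, 163.1]
wrist_force: [0.5, 1.0, -0.3]
opening: 0.598
gripper_force: 0.0
```

Emit:
{"name": "arm_command", "arguments": {"xyz": [[0,0,0],[0,0,0],[0,0,0],[0,0,0]], "spin": [-0.75,-0.73,0,0]}}

```text
clock: 2.8
eef_pos: [0.4702, 0.0621, 0.3598]
tcp_rot: [180.0, 0.0, 170.4]
wrist_force: [0.2, -0.7, 0.4]
opening: 0.6
gripper_force: 0.0
```

```bash
python3 go.py .4707 .062 .262 170.5 6; python3 - <<'E'
from h import *
ims=[vision.snapshot(n)["image"] for n in("top","side")]
cv2.imwrite("pics/c2.png",np.hstack([cv2.resize(ims[0][150:290,120:270],(400,400)),cv2.resize(ims[1][110:250,170:320],(400,400))]))
E
```

```text
clock 2.8 p [0.4702 0.0621 0.3598] rot [180.    0.  170.4] j [  1.9  15.5 108.2  -0.   56.3 -78.5]
at current yaw: total [-9.000e-03 -1.000e-03  1.955e+00] per row [-0.002 -0.     0.326]  after turn: total [-9.000e-03 -1.000e-03  1.955e+00] per row [-0.002 -0.     0.326]
spin units total (5deg) -0.02
```

View pics/c2.png

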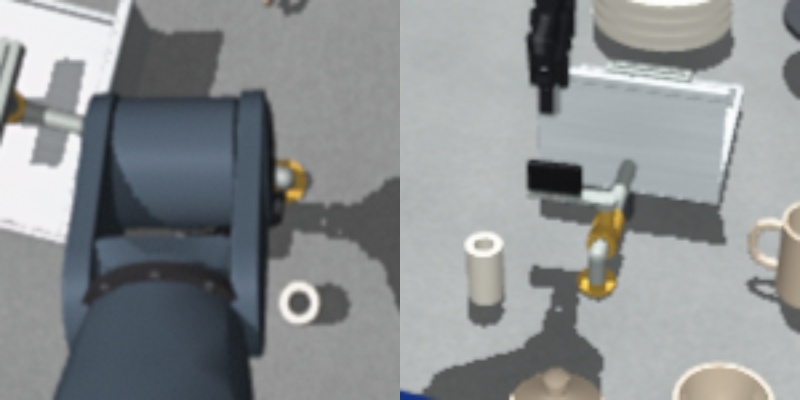

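The side view (right) shows the gripper directly above the black handle at about (553,178). The top view is blocked by the arm. Next I lower and pinch.

Emit:
{"name": "arm_command", "arguments": {"xyz": [[0,0,0.4],[0,0,0.4],[0,0,0.4],[0,0,0.4],[0,0,0.3],[0,0,0.05],[0,0,0]], "spin": [0,0,0,0,0,0,0]}}

```text
clock: 3.6
eef_pos: [0.4703, 0.0622, 0.2623]
tcp_rot: [-180.0, -0.0, 170.5]
wrist_force: [0.4, -0.4, 0.1]
opening: 0.602
gripper_force: 0.0
```

Emit:
{"name": "arm_command", "arguments": {"xyz": [[0,0,0],[0,0,0],[0,0,0],[0,0,0],[0,0,0],[0,0,0],[0,0,0],[0,0,0]], "spin": [0,0,0,0,0,0,0,0], "gripper": 0, "squeeze": 25}}

```text
clock: 4.4
eef_pos: [0.4704, 0.062, 0.2629]
tcp_rot: [180.0, 0.1, 170.5]
wrist_force: [-2.4, -0.2, 6.9]
opening: 0.132
gripper_force: 30.4
```

Emit:
{"name": "arm_command", "arguments": {"xyz": [[-0.003,-0.088,0],[-0.003,-0.088,0],[-0.003,-0.088,0],[-0.003,-0.088,0],[-0.003,-0.088,0],[-0.003,-0.088,0],[-0.003,-0.088,0],[-0.003,-0.088,0],[-0.003,-0.088,0],[-0.003,-0.088,0],[0,0,0],[0,0,0]], "spin": [-0.84,-0.84,-0.84,-0.84,-0.84,-0.84,-0.84,-0.84,-0.84,-0.84,0,0]}}

```text
clock: 5.6
eef_pos: [0.479, 0.0201, 0.2628]
tcp_rot: [-180.0, 0.1, -147.5]
wrist_force: [-0.7, 4.4, 6.1]
opening: 0.137
gripper_force: 30.6
```

Emit:
{"name": "arm_command", "arguments": {"xyz": [[0,0,0],[0,0,0],[0,0,0],[0,0,0],[0,0,0],[0,0,0]], "spin": [0,0,0,0,0,0], "gripper": 60}}

```text
clock: 6.2
eef_pos: [0.4788, 0.0198, 0.2622]
tcp_rot: [180.0, -0.0, -147.5]
wrist_force: [-0.5, -0.0, -0.4]
opening: 0.598
gripper_force: 0.0
```

Emit:
{"name": "arm_command", "arguments": {"xyz": [[0,0,-0.3],[0,0,-0.6],[0,0,-0.6],[0,0,-0.5],[0,-0.8,0],[0,-0.8,0],[0,-0.8,0],[0,0,0]], "spin": [0,0,0,0,0,0,0,0]}}

```text
clock: 7.0
eef_pos: [0.5448, -0.0845, 0.3621]
tcp_rot: [-179.9, 0.0, -147.7]
wrist_force: [-0.6, 0.5, -0.6]
opening: 0.598
gripper_force: 0.0
```

```bash
cat > valve.py <<'E'
from h import *
for n in ("top","side"):
    c=vision.snapshot(n); w=cloud(c); cv2.imwrite("v%s.png"%n,c["image"])
    m=(np.hypot(w[...,0]-.5286,w[...,1]-.0510)<.11)&(w[...,2]>.106)&(w[...,2]<.122)
    p=w[m]
    if len(p)<20: print(n,len(p)); continue
    r=cv2.minAreaRect((p[:,:2]*1000).astype(np.float32)); b=cv2.boxPoints(r); L=max([b[1]-b[0],b[2]-b[1]],key=lambda e:np.hypot(*e))
    k=np.array(r[0])-[528.6,51.0]
    print(n,len(p),np.round(r[0],1),np.round(r[1],1),"dir",np.degrees(np.arctan2(L[1],L[0]))%180+180,"from stem",np.degrees(np.arctan2(k[1],k[0]))%360,"r",np.hypot(*k))
E
python3 valve.py; python3 go.py .5432 -.3974 .36 29.5 12
```

```text
top 10
side 87 [475.9  18.4] [61.1 13.5] dir 213.51955 from stem 211.77983222070273 r 61.97065119955697
clock 7.1 p [ 0.5432 -0.0818  0.3617] rot [ 180.    -0.  -147.6] j [ -13.4   22.8   97.3    0.    60.  -135.9]
at current yaw: total [ 3.385 -5.327  0.035] per row [ 0.282 -0.444  0.003]  after turn: total [-3.108  5.493  0.035] per row [-0.259  0.458  0.003]
spin units total (5deg) -35.41
```

Emit:
{"name": "arm_command", "arguments": {"xyz": [[0,0,0],[0,0,0],[0,0,0],[0,0,0],[0,0,0],[0,0,0],[0,0,0],[0,0,0],[0,0,0],[0,0,0],[0,0,0],[0,0,0]], "spin": [1,1,1,1,1,1,1,1,1,1,1,1]}}

```text
clock: 8.3
eef_pos: [0.5427, -0.0803, 0.3622]
tcp_rot: [180.0, -0.0, 152.4]
wrist_force: [0.4, 0.1, -0.2]
opening: 0.598
gripper_force: 0.0
```

Emit:
{"name": "arm_command", "arguments": {"xyz": [[0,0,0],[0,0,0],[0,0,0],[0,0,0],[0,0,0],[0,0,0],[0,0,0],[0,0,0],[0,0,0],[0,0,0],[0,0,0],[0,0,0]], "spin": [1,1,1,1,1,1,1,1,1,1,1,1]}}

```text
clock: 9.5
eef_pos: [0.5427, -0.0803, 0.3622]
tcp_rot: [-180.0, -0.0, 92.4]
wrist_force: [0.7, -0.6, -0.7]
opening: 0.603
gripper_force: 0.0
```

Emit:
{"name": "arm_command", "arguments": {"xyz": [[0,0,0],[0,0,0],[0,0,0],[0,0,0],[0,0,0],[0,0,0],[0,0,0],[0,0,0],[0,0,0],[0,0,0],[0,0,0],[0,0,0]], "spin": [1,1,1,1,1,1,1,1,1,1,1,1]}}

```text
clock: 10.7
eef_pos: [0.5427, -0.0803, 0.3622]
tcp_rot: [-180.0, 0.0, 32.4]
wrist_force: [-0.2, -0.6, 0.3]
opening: 0.596
gripper_force: 0.0
```

```bash
python3 go.py .5432 -.3974 .30 29.5 11
```

```text
clock 10.7 p [ 0.5427 -0.0803  0.3622] rot [-180.     0.    32.4] j [-13.3  22.7  97.3   0.   60.   44.4]
at current yaw: total [-3.387  5.362  1.244] per row [-0.308  0.487  0.113]  after turn: total [-3.115  5.525  1.244] per row [-0.283  0.502  0.113]
spin units total (5deg) 0.57
```

Emit:
{"name": "arm_command", "arguments": {"xyz": [[-0.308,0.487,0.113],[-0.308,0.487,0.113],[-0.308,0.487,0.113],[-0.308,0.487,0.113],[-0.308,0.487,0.113],[-0.308,0.487,0.113],[-0.308,0.487,0.113],[-0.308,0.487,0.113],[-0.308,0.487,0.113],[-0.308,0.487,0.113],[-0.308,0.487,0.113],[0,0,0]], "spin": [0,0,0,0,0,0,0,0,0,0,0,0.6]}}

```text
clock: 11.9
eef_pos: [0.5438, -0.3999, 0.2991]
tcp_rot: [-180.0, 0.0, 29.4]
wrist_force: [-0.1, 1.0, 0.9]
opening: 0.599
gripper_force: 0.0
```

Emit:
{"name": "arm_command", "arguments": {"xyz": [[0,0,0],[0,0,0]], "spin": [0,0]}}

```text
clock: 12.1
eef_pos: [0.5446, -0.3972, 0.3001]
tcp_rot: [-180.0, 0.0, 29.6]
wrist_force: [-0.1, 0.3, 0.1]
opening: 0.597
gripper_force: 0.0
```

```bash
python3 valve.py; python3 go.py .5432 -.3974 .219 29.4 5; python3 -c "
import cv2,numpy as np
a=cv2.imread('vtop.png');b=cv2.imread('vside.png')
cv2.imwrite('pics/c3.png',np.hstack([cv2.resize(a[150:290,120:270],(400,400)),cv2.resize(b[234:384,180:330],(400,400))]))"
```

```text
top 108 [478.6  20.2] [60.7 11.9] dir 213.04977 from stem 211.57801228150544 r 58.72690407728758
side 0
clock 12.2 p [ 0.5446 -0.3973  0.3003] rot [180.   -0.   29.6] j [-40.1  39.1  79.4   0.   61.5  20.3]
at current yaw: total [-0.026 -0.013  1.627] per row [-0.005 -0.003  0.325]  after turn: total [-0.026 -0.013  1.627] per row [-0.005 -0.003  0.325]
spin units total (5deg) 0.05
```

View pics/c3.png

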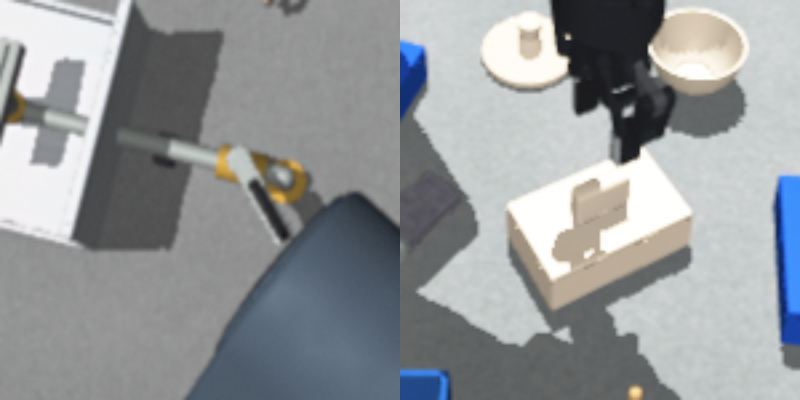

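The left crop shows the lever at about 45° to the pipe. The right crop shows the fingers above the cover's grip bar at about (600,205).

Emit:
{"name": "arm_command", "arguments": {"xyz": [[-0.02,-0.01,0.3],[0,0,0.4],[0,0,0.4],[0,0,0.3],[0,0,0.15],[0,0,0.05],[0,0,0]], "spin": [0,0,0,0,0,0,0]}}

```text
clock: 12.9
eef_pos: [0.5433, -0.3984, 0.2201]
tcp_rot: [180.0, -0.0, 29.5]
wrist_force: [-0.6, -0.7, -0.7]
opening: 0.597
gripper_force: 0.0
```

Emit:
{"name": "arm_command", "arguments": {"xyz": [[0,0,0],[0,0,0],[0,0,0],[0,0,0],[0,0,0],[0,0,0],[0,0,0],[0,0,0]], "spin": [0,0,0,0,0,0,0,0], "gripper": 0, "squeeze": 60}}

```text
clock: 13.7
eef_pos: [0.5434, -0.3985, 0.2209]
tcp_rot: [179.9, -0.0, 29.5]
wrist_force: [-1.7, 2.0, 6.4]
opening: 0.174
gripper_force: 60.2
```

Emit:
{"name": "arm_command", "arguments": {"xyz": [[0,0,-0.1],[0,0,-0.2],[0,0,-0.3],[0,0,-0.4],[0,0,-0.5],[0,0,-0.5],[0,0,-0.5],[0,0,-0.5],[0,0,-0.5],[0,0,-0.4],[0,0,-0.2],[0,0,0]], "spin": [0,0,0,0,0,0,0,0,0,0,0,0]}}

```text
clock: 14.9
eef_pos: [0.5432, -0.3983, 0.427]
tcp_rot: [179.8, -0.1, 29.5]
wrist_force: [0.7, -0.3, -3.5]
opening: 0.174
gripper_force: 59.1
```

```bash
cat > cov.py <<'E'
import sys; from h import *
s=manip.read_state(); p=s["eef_pos"]
for n in ("side","top"):
    c=vision.snapshot(n); w=cloud(c); cv2.imwrite("q%s.png"%n,c["image"])
    q=w-p; zt=p[2]-.221
    m=(np.hypot(q[...,0],q[...,1])<.09)&(w[...,2]>zt+.035)&(w[...,2]<zt+.052)
    P=w[m]
    if len(P)<30: print(n,len(P)); continue
    r=cv2.minAreaRect((P[:,:2]*1000).astype(np.float32)); b=cv2.boxPoints(r); L=max([b[1]-b[0],b[2]-b[1]],key=lambda e:np.hypot(*e))
    A=np.c_[P[:,:2]-P[:,:2].mean(0),np.ones(len(P))]; f=np.linalg.lstsq(A,P[:,2],rcond=None)[0]
    print(n,len(P),"c",np.round(r[0],1),np.round(r[1],1),"dir",round(np.degrees(np.arctan2(L[1],L[0]))%180,1),"z rel expected",round(np.median(P[:,2])-zt-.042,4),"tilt",np.degrees(f[:2]).round(1))
E
python3 cov.py; python3 go.py .583 .296 .42 -12.6 16; python3 -c "
import cv2,numpy as np
a=cv2.imread('qtop.png');b=cv2.imread('qside.png')
cv2.imwrite('pics/c4.png',np.hstack([cv2.resize(a,(400,300)),cv2.resize(b,(400,300))]))"
```

```text
side 1688 c [ 541.1 -399.1] [130.7  81.5] dir 28.9 z rel expected -0.0008 tilt [-0.1  0.8]
top 280 c [ 592.5 -363.6] [32.9 86.1] dir 140.5 z rel expected -0.0014 tilt [-0.2 -0.6]
clock 15.0 p [ 0.5431 -0.3982  0.4243] rot [-179.9    0.    29.5] j [-40.2  32.3  73.   -0.   74.8  20.3]
at current yaw: total [  7.534 -11.69    0.086] per row [ 0.471 -0.731  0.005]  after turn: total [ -2.249 -13.725   0.086] per row [-0.141 -0.858  0.005]
spin units total (5deg) 8.42
```

View pics/c4.png

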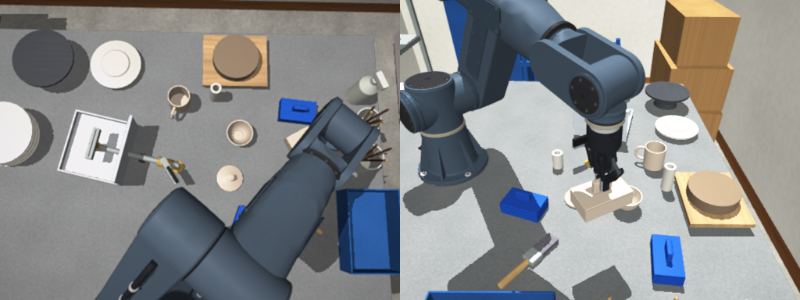

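The cover is held level with its rim at about 0.20 m, and the lever is still at 45°. I turn it first, then carry it over.

Emit:
{"name": "arm_command", "arguments": {"xyz": [[0,0,0],[0,0,0],[0,0,0],[0,0,0],[0,0,0],[0,0,0],[0,0,0],[0,0,0],[0,0,0],[0,0,0],[0,0,0],[0,0,0]], "spin": [0.5,0.8,0.9,0.9,0.9,0.9,0.9,0.9,0.8,0.6,0.3,0]}}

```text
clock: 16.2
eef_pos: [0.5432, -0.3983, 0.424]
tcp_rot: [-180.0, 0.1, -12.5]
wrist_force: [-0.3, 0.0, -2.7]
opening: 0.174
gripper_force: 59.0
```

Emit:
{"name": "arm_command", "arguments": {"xyz": [[-0.05,-0.3,0],[-0.08,-0.5,0],[-0.1,-0.6,0],[-0.1,-0.6,0],[-0.1,-0.6,0],[-0.1,-0.6,0],[-0.1,-0.6,0],[-0.1,-0.6,0],[-0.1,-0.6,0],[-0.1,-0.6,0],[-0.1,-0.6,0],[-0.08,-0.5,0]], "spin": [0,0,0,0,0,0,0,0,0,0,0,0]}}

```text
clock: 17.4
eef_pos: [0.561, -0.0571, 0.425]
tcp_rot: [-180.0, 0.0, -12.4]
wrist_force: [-0.4, -0.2, -3.5]
opening: 0.178
gripper_force: 59.0
```

```bash
python3 go.py .583 .296 .425 -12.6 12
```

```text
clock 17.4 p [ 0.561  -0.0571  0.425 ] rot [-180.     0.   -12.4] j [-10.5  20.4  91.2   0.   68.4  91.8]
at current yaw: total [-1.085 -6.991  0.   ] per row [-0.09  -0.583  0.   ]  after turn: total [-1.111 -6.987  0.   ] per row [-0.093 -0.582  0.   ]
spin units total (5deg) 0.04
```

Emit:
{"name": "arm_command", "arguments": {"xyz": [[-0.1,-0.6,0],[-0.1,-0.65,0],[-0.1,-0.65,0],[-0.1,-0.65,0],[-0.1,-0.65,0],[-0.1,-0.65,0],[-0.1,-0.65,0],[-0.1,-0.65,0],[-0.1,-0.6,0],[-0.1,-0.5,0],[-0.05,-0.3,0],[0,-0.1,0]], "spin": [0,0,0,0,0,0,0,0,0,0,0,0]}}

```text
clock: 18.6
eef_pos: [0.5816, 0.2781, 0.4248]
tcp_rot: [180.0, 0.0, -12.4]
wrist_force: [-0.5, -1.1, -1.9]
opening: 0.176
gripper_force: 59.1
```

Emit:
{"name": "arm_command", "arguments": {"xyz": [[0,0,0],[0,0,0],[0,0,0]], "spin": [0,0,0]}}

```text
clock: 18.9
eef_pos: [0.5823, 0.2757, 0.4251]
tcp_rot: [180.0, -0.0, -12.5]
wrist_force: [-0.6, -0.0, -2.3]
opening: 0.177
gripper_force: 59.1
```

```bash
python3 cov.py; python3 valve.py; python3 go.py .583 .296 .341 -12.6 5; python3 -c "
import cv2,numpy as np
a=cv2.imread('qtop.png');b=cv2.imread('qside.png')
cv2.imwrite('pics/c5.png',np.hstack([cv2.resize(a[100:280,40:280],(400,300)),cv2.resize(b[60:240,150:390],(400,300))]))"
```

```text
side 428 c [578.8 273. ] [ 84.3 130. ] dir 168.1 z rel expected -0.0009 tilt [0.  1.4]
top 478 c [582.4 243.8] [139.1  53. ] dir 8.3 z rel expected 0.0004 tilt [0.6 0.4]
top 107 [478.6  20.3] [61.  11.9] dir 213.12924 from stem 211.5746437344316 r 58.7082687297449
side 85 [476.3  17.2] [60.3 15.5] dir 213.86076 from stem 212.86288331351494 r 62.246006766551965
clock 19.1 p [0.5823 0.2762 0.4251] rot [180.   -0.  -12.5] j [ 21.2  29.   78.1  -0.   72.8 123.8]
at current yaw: total [-0.071 -0.39   1.682] per row [-0.014 -0.078  0.336]  after turn: total [-0.072 -0.389  1.682] per row [-0.014 -0.078  0.336]
spin units total (5deg) 0.02
```

View pics/c5.png

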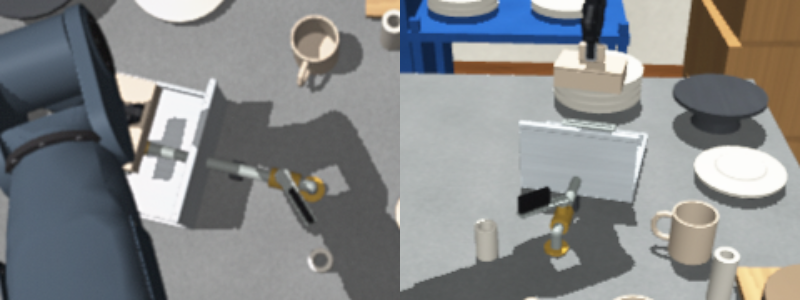

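The cover is held level beyond the guard, and the lever is unchanged. I centre it, then lower.

Emit:
{"name": "arm_command", "arguments": {"xyz": [[-0.05,-0.2,0],[-0.04,-0.2,0],[0,0,0],[0,0,0.2],[0,0,0.3],[0,0,0.3],[0,0,0.3],[0,0,0.3],[0,0,0.2],[0,0,0.08],[0,0,0],[0,0,0]], "spin": [0,0,0,0,0,0,0,0,0,0,0,0]}}

```text
clock: 20.3
eef_pos: [0.5823, 0.2973, 0.3417]
tcp_rot: [-180.0, -0.0, -12.5]
wrist_force: [-0.6, 0.4, -1.3]
opening: 0.176
gripper_force: 59.1
```

Emit:
{"name": "arm_command", "arguments": {"xyz": [[0,0,0],[0,0,0],[0,0,0],[0,0,0]], "spin": [0,0,0,0]}}

```text
clock: 20.7
eef_pos: [0.5821, 0.2972, 0.3412]
tcp_rot: [-180.0, -0.0, -12.5]
wrist_force: [-0.1, 1.0, -2.7]
opening: 0.178
gripper_force: 59.1
```

```bash
python3 cov.py; python3 go.py .583 .296 .341 -12.6 1; python3 -c "
import cv2,numpy as np
a=cv2.imread('qtop.png');b=cv2.imread('qside.png')
cv2.imwrite('pics/c6.png',np.hstack([cv2.resize(a[100:280,40:280],(400,300)),cv2.resize(b[60:180,180:340],(400,300))]))"
```

```text
side 419 c [578.4 294. ] [ 83.3 129.9] dir 166.9 z rel expected -0.001 tilt [0.3 1.4]
top 466 c [582.2 265.7] [142.  54.] dir 7.4 z rel expected 0.0004 tilt [-0.  1.]
clock 20.8 p [0.5821 0.2972 0.3411] rot [-180.    -0.   -12.5] j [ 23.   34.5  81.4  -0.   64.1 125.5]
at current yaw: total [0.023 0.02  0.002] per row [0.023 0.02  0.002]  after turn: total [0.023 0.02  0.002] per row [0.023 0.02  0.002]
spin units total (5deg) 0.02
```

View pics/c6.png

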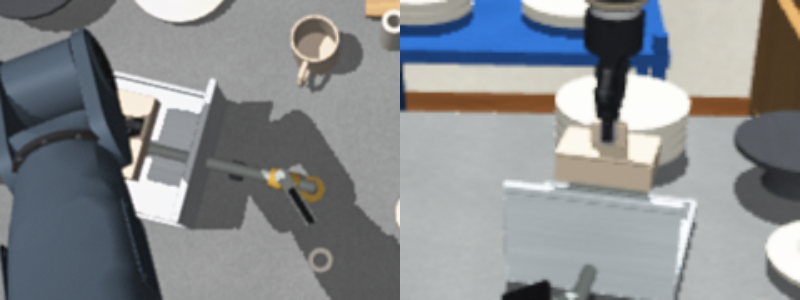

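The cover is level over the air bar with its rim about 2 cm above it. It is centred within about 5 mm, and the lever is half open.

```bash
python3 -c "
from plant import job; print(job.finish_job())"
```

```text
the job is handed in; nothing more can be done
None
```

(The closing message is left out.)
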